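# Close the keyed lid of a canister in the bicycle hallway

### The arm

A 7-joint arm with a two-finger parallel gripper is mounted at the origin on the work surface. World frame = base frame: x ahead of the robot, y to its left, z up, the work surface at z = 0. Lengths are in mm, angles in degrees, forces in N, time in s.
With the tool pointing down it reaches from about 350 to 900 mm from the base axis. Payload 8.1 kg.
Tool frame: the origin (TCP) lies on the centre line of the jaws, within the pads' length; the fingertips stand 25 mm ahead of it and the grasp point (between the pads) lies 6 mm ahead of it; z points along the fingers, y is the line along which they close (so a half turn about z gives the same grasp; the last joint's range is limited). The gripper opens to 85 mm and grips with 20 to 120 N. Pads are 22 mm wide; open, the fingers measure 114 mm over their backs; the gripper's body (76 mm by 85 mm) begins 54 mm behind the grasp point. The pads swing forward as they close: fully open they stand 13 mm farther back than shut.
Start: joints at [-82.884, 24.895, 1.432, 90.138, -0.665, 64.973, -4.303], TCP at [140.564, 609.001, 256.323] pointing down, gripper open.
Joint ranges: [-149.89, 149.89], [-25.12, 119.58], [-72.63, 75.52], [4.76, 147.25], [-75.54, 255.54], [6.69, 114.76], [-157.13, 157.13]. Speed limits (degrees/s): [127.2, 127.2, 172.46, 172.46, 180, 180, 180].

### API

Orientations are given as [roll, pitch, yaw] about the fixed x, y, z axes, in that order (R = Rz(yaw) Ry(pitch) Rx(roll)).
In Python, from station import manip, planner, capture, get_calibration, close_job gives the robot as it stands. Calls block until the motion is done:
- manip.movep(position, orientation): joint-space move of the TCP to a pose.
- manip.servo_line(position, frame=None, v=150, until_force=None): straight line of the TCP; frame=None keeps the orientation; v is the mean speed in mm/s. With until_force (N) it stops when the force on the tool has changed by that much, and returns True; else False.
- manip.movej(angles): joint-space move.
- manip.command_gripper(opening): finger opening in mm; the grip force is fixed at half the most; returns when the fingers have stopped.
- manip.hold(seconds).
- planner.solve_ik(position, orientation): joint angles nearest the present ones, or None.
- manip.get_obs(): the state.
- capture(name): name is "scene" or "top" or "wrist"; returns (picture, depth): 400x640x3 uint8, red, green, blue; 400x640 float32, mm along the optical axis (not along the pixel's ray), 0 where there is no reading.
- get_calibration(name): a dict with "fx", "fy", "cx", "cy" (pixels), "rvec" (rotation vector, rad) and "tvec" (3), from world to camera coordinates, as OpenCV has them; the wrist camera has in their place "tool_from_camera" (4x4, takes a point from camera to tool coordinates, whose origin is the TCP and whose axes are the flange's). Camera axes: x right, y down, z forward; pixel columns grow to the right and rows downward; lengths in mm; the calibration is good to about 2 mm. A picture is of the moment at which its call begins: read the wrist's pose just before it. get_calibration takes no time and is no camera call.
A pose or a line that the arm cannot do raises manip.IKError and nothing moves.
- close_job(): hands the job in; it is judged then, once.
The state is a dict: "time": time; "qpos": joint angles; "qd": joint speeds; "joint_efforts": joint torques, N m; "position": TCP position; "eef_rot": TCP orientation; "wrist_force": force on the tool from outside, world axes, zero at the start; "ft_torque": the same for the moment, N m; "width": finger opening in mm; "grip_force": force on a finger pad.
Only numpy, scipy, OpenCV 4.12 (cv2) and the standard library are available. Lean on these libraries where they do the work, as an engineer would, in place of code of your own. Each camera call takes 0.05 s, during which the arm holds its last target. There are 200 camera calls.

### The job

Close the steel canister: with a fingertip push the yellow tab round until the notch in the lid's rim stands over the red pin on the canister, then press the lid gently down until it is fully home and leave it with the hand clear. Only push and press: do not squeeze the tab or lift the lid, and leave the other things on the shelf where they are.

Things in the scene. Friction and masses are not known exactly. Their poses are not given: they have to be found in the camera images.
- canister: Round stainless steel canister, 132 mm in diameter, fixed to the shelf on a 150 mm square black rubber pad 3 mm thick; its shoulder is 80 mm above the shelf. Origin: on its axis at shelf height, z up; its x axis points level from the axis towards the red pin. The lid stays on this axis: it only turns about it and slides along it.
- pin (a point): Red locating pin: a round bar 8 mm thick lying radially on the canister's shoulder, 43 to 64 mm from the axis; the part beyond 51 mm shows outside the lid's rim, and a red stripe runs down the canister below it. This point is on top of the pin, 58 mm from the axis and 88 mm above the shelf. The pin does not move.
- lid_centre (a point): Centre of the flat top of the lid, an aluminium disc 102 mm in diameter and 10 mm thick. At the start the lid stands proud on its black gasket: top 99.5 mm above the shelf, underside 1.5 mm above the pin's top. Fully home its top is 90.5 mm above the shelf. The top is flat and bare but for the tab, with a thin dark circle at the centre; it may be pressed anywhere, and the lid never tips.
- notch (a point): Notch cut through the lid's rim, 16 mm wide, open outwards from 41 mm off the axis to the rim, with a red radial line on the lid just inside it. This point is at lid-top height, 46 mm from the axis, in the middle of the notch. Over the pin it has about 4 mm to spare on either side.
- tab (a point): Yellow tab standing on the lid, diametrically opposite the notch: 24 mm long radially (24 to 48 mm from the axis), 12 mm wide, 16 mm tall. This point is the middle of the tab's top, 36 mm from the axis. It turns with the lid.
- lid_turn (a joint): Angle of the lid about the upright axis, rad: 0 when the notch is exactly over the pin, positive when the lid is turned anticlockwise seen from above. It starts between 0.6 and 1.7 (so the lid must be turned clockwise), can go from -1.0 to 2.2, and stays where it is left: the gasket gives a steady drag of 0.12 N m, about 3.5 N at the tab.
- lid_press (a joint): How far the lid has been pressed down, m: 0 at the start, 0.009 fully home (a hard stop), negative if lifted. The gasket resists with a steady 5 N and holds the lid where it is left. With the notch off the pin the rim lands on the pin after 1.5 mm and goes no farther.
- light: Bystander: green silicone bicycle light with a clear lens, 42 mm across, 29 mm tall, loose. Origin under its centre.
- clamp: Bystander: chrome seat clamp ring with two ears and a bolt, 39 mm across, 16 mm tall, loose. Origin under the ring's centre.
- multitool: Bystander: orange folding multitool, 92 x 36 x 22 mm, long side along its x, loose. Origin under its centre.
- spoke_wrench: Bystander: blue spoke wrench, a 36 mm disc 10 mm thick with two steel jaws, loose. Origin under its centre.
- pump: Bystander: small aluminium hand pump lying along its x, 200 mm long, 26 mm tall, loose. Origin on the shelf below its middle.
- oil: Bystander: yellow chain oil bottle with a black cap, 38 mm across, 100 mm tall, standing loose. Origin under its centre.
- bell: Bystander: brass bicycle bell, 50 mm across, 28 mm tall, loose. Origin under its centre.
There are look-alikes about, which are no part of the job. Of the things that look like the canister, the smaller one is meant.

How it is judged:
By the outcome, as a careful person would: the job done as asked, in the order asked, and still so for the second after the job is handed in, with the robot touching nothing.
It also fails if it takes over 45 s, if anything falls off the work surface, if the arm or the gripper's body presses on something with over 40 N, if the wrist force passes 120 N, or if a joint passes its speed limit or range.

## Working session

There is one attempt and no reset: what is moved stays moved. The work goes in short steps, each a Python script; the robot and the scene stay as the last script left them, time stands still between calls to the robot, and variables do not carry over. Pictures are saved under pics/ and viewed, at most 10 in all, crops included, and the job is handed in when it is done.

```bash
mkdir -p pics; ls
python3 - <<'E'
from station import *
import cv2,numpy as np
for n in("scene","top"):
    p,d=capture(n); cv2.imwrite(f"pics/{n}0.png",p[:,:,::-1]); np.save(f"pics/{n}0.npy",d)
    print(n,get_calibration(n))
print(get_calibration("wrist"), manip.get_obs())
E
```

```text
pics
scene {'fx': 512.9257740410521, 'fy': 512.9257740410521, 'cx': 316.4940300219763, 'cy': 202.3283447968636, 'rvec': array([ 2.05582935,  0.66434792, -0.33338107]), 'tvec': array([-473.16243937,  -95.67358274, 1712.88867967])}
top {'fx': 369.6595681080406, 'fy': 369.6595681080406, 'cx': 316.5495636286765, 'cy': 202.12274559814563, 'rvec': array([ 2.12102469, -2.1811838 ,  0.13827769]), 'tvec': array([ 37.54359719, 578.78140989, 959.90441589])}
{'fx': 280.8332824951833, 'fy': 280.8332824951833, 'cx': 318.1779436568778, 'cy': 194.13586860453336, 'tool_from_camera': array([[-4.29308853e-05, -9.55353821e-01, -2.95464170e-01,
         7.64212928e+01],
       [ 9.99999990e-01, -1.41689174e-06, -1.40718423e-04,
         1.24008063e+00],
       [ 1.34017242e-04, -2.95464173e-01,  9.55353811e-01,
        -1.17326615e+02],
       [ 0.00000000e+00,  0.00000000e+00,  0.00000000e+00,
         1.00000000e+00]])} {'time': 0.1, 'qpos': array([-82.88332843,  24.93227992,   1.43252273,  90.18407491,
        -0.66631539,  64.97530872,  -4.30231425]), 'qd': array([ 0.01382287, -0.09195772,  0.04974575, -0.15048636, -0.02966971,
       -0.08373918, -0.05800335]), 'joint_efforts': array([ 3.07518712e-03, -6.71752095e+01,  1.02823064e+00, -3.16906106e+01,
        1.58384966e-02,  7.30308107e-03, -3.01263117e-05]), 'position': array([140.50285634, 608.56019115, 255.60544824]), 'eef_rot': array([-1.79916943e+02,  6.72094700e-03,  1.66999204e+02]), 'wrist_force': array([ 0.03227121, -0.76139104, -0.79409293]), 'ft_torque': array([ 0.00962556,  0.06872239, -0.02485694]), 'grip_force': 0.0, 'width': 85.49743977081275}
```

View pics/top0.png

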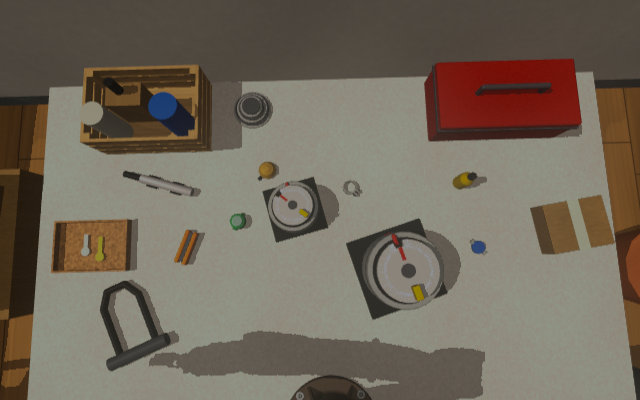

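View pics/scene0.png

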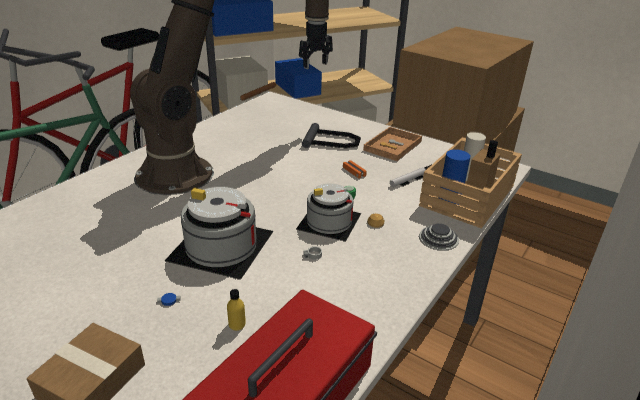

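The smaller canister is at about (293,206) in the top picture: its red notch line is upper left (280,196), the yellow tab lower right (304,212), and the pin is unclear. The larger look-alike is at (405,270). Next I locate the axis by depth.

```bash
cat > h.py <<'E'
from station import *
import cv2,numpy as np
from scipy.spatial.transform import Rotation as Ro
def to_world(name,d,obs=None):
    c=get_calibration(name); v,u=np.indices(d.shape)
    P=np.stack([(u-c['cx'])/c['fx']*d,(v-c['cy'])/c['fy']*d,d],-1)
    if name=="wrist":
        T=c['tool_from_camera']; P=P@T[:3,:3].T+T[:3,3]
        return P@Ro.from_euler('xyz',obs['eef_rot'],degrees=True).as_matrix().T+obs['position']
    R=cv2.Rodrigues(c['rvec'])[0]; return (P-c['tvec'])@R
E
python3 - <<'E'
from h import *
d=np.load("pics/top0.npy"); W=to_world("top",d); p=cv2.imread("pics/top0.png")
print("table z",np.median(W[300:330,200:300,2]))
s=W[170:245,255:335]; m=(s[...,2]>88)&(s[...,2]<108)&(d[170:245,255:335]>0)
q=s[m][:,:2].astype(np.float32); print(m.sum(),cv2.minEnclosingCircle(q),np.median(s[m][:,2]))
for n,uv in (("notchline",(196,281)),("tab",(212,304)),("obj oil",(180,464)),("arm base",(390,330))): print(n,W[uv])
c=get_calibration("top")
print(cv2.projectPoints(np.array([[140.,609,256]]),c['rvec'],c['tvec'],np.array([[c['fx'],0,c['cx']],[0,c['fy'],c['cy']],[0,0,1]]),None)[0])
cv2.imwrite("pics/c1.png",cv2.resize(p[165:250,225:375],None,fx=5,fy=5,interpolation=cv2.INTER_CUBIC))
E
```

```text
table z -0.5086870728800144
1206 ((569.433837890625, 84.9572982788086), 54.53469467163086) 99.21628483842296
notchline [589.39384264 110.86677253 101.67250811]
tab [545.36216265  52.9597752  116.94747317]
obj oil [ 622.81537325 -367.29959514   71.3979332 ]
arm base [8.99908411e+01 5.27921948e-02 1.15037012e+01]
[[[ 22.90234929 417.81242579]]]
```

View pics/c1.png

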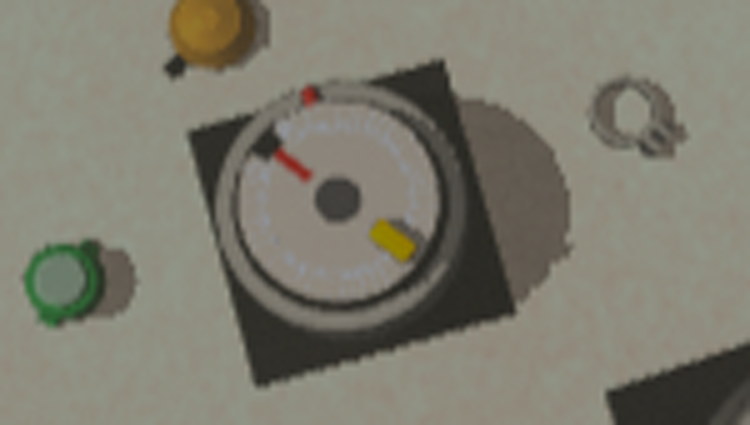

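The close view shows the pin at crop (310,95), the notch at (265,148), the tab at (395,240) and the lid centre at (338,200), so the lid needs about 0.75 rad clockwise. The centre is near (569,85) with its top at 99 mm, which agrees with what was given. Now a wrist view to refine this.

```bash
cat >> h.py <<'E'
def look(tag,pin=None):
    manip.hold(0.3); o=manip.get_obs(); p,d=capture("wrist"); cv2.imwrite(f"pics/{tag}.png",p[:,:,::-1]); 
    c=get_calibration("wrist"); W=to_world("wrist",d,o); hsv=cv2.cvtColor(p,cv2.COLOR_RGB2HSV); v,u=np.indices(d.shape)
    T=c['tool_from_camera']; R=Ro.from_euler('xyz',o['eef_rot'],degrees=True).as_matrix()
    cam=R@T[:3,3]+o['position']
    ray=np.stack([(u-c['cx'])/c['fx'],(v-c['cy'])/c['fy'],np.ones(d.shape)],-1)@(R@T[:3,:3]).T
    at=lambda m,z:(cam+ray[m]*((z-cam[2])/ray[m][:,2:]))[:,:2]
    sat=(hsv[...,1]>150)&(hsv[...,2]>60)
    red=sat&((hsv[...,0]<8)|(hsv[...,0]>172)); yel=sat&(hsv[...,0]>22)&(hsv[...,0]<34)
    return p,d,W,red,yel,at,o
E
python3 - <<'E'
from h import *
manip.movep([569,85,245],[180,0,167]); manip.command_gripper(0)
p,d,W,red,yel,at,o=look("w1"); print(o['time'],o['position'],o['eef_rot'],o['width'])
near=np.hypot(W[...,0]-569,W[...,1]-85)<75
m=near&(W[...,2]>96.5)&(W[...,2]<102.5); q=W[m][:,:2].astype(np.float32)
print(m.sum(),np.median(W[m][:,2]),cv2.minEnclosingCircle(q),cv2.fitEllipse(cv2.convexHull(q)))
for n,k in(("red",red&near),("yel",yel&near)):
    N,l,s,ce=cv2.connectedComponentsWithStats(k.astype(np.uint8))
    for i in range(1,N):
        if s[i,4]>15: print(n,s[i],ce[i],np.median(W[l==i],0))
E
```

```text
3.575 [569.00987926  84.99103359 244.99281718] [ 1.79998660e+02 -4.30340711e-06  1.66997589e+02] 0.307245587599108
7752 99.32156666720059 ((566.584228515625, 84.83656311035156), 51.415584564208984) ((566.318359375, 84.7308578491211), (101.8755111694336, 102.12574768066406), 120.24771881103516)
red [333 194  21  12  94] [342.54255319 199.32978723] [584.58960837 107.17675917  99.77756111]
red [339 229   6   4  19] [341.57894737 230.47368421] [622.92992665  99.52693211  87.50597253]
yel [268 162  26  22 308] [280.42532468 172.74350649] [542.21732071  57.48014896 115.10349573]
```

View pics/w1.png

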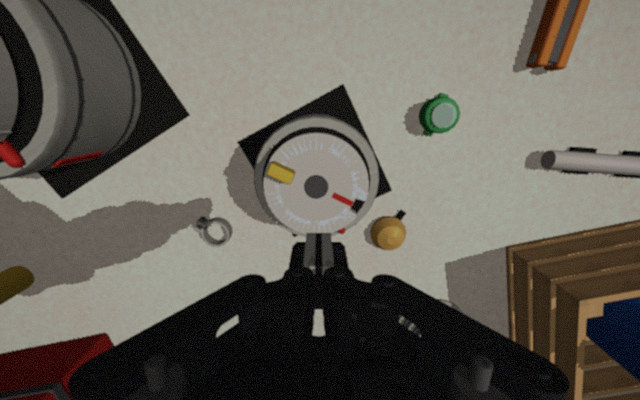

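The wrist view shows the lid at (316,186), the tab at (280,173), the notch line at (342,199) and the pin partly hidden at (342,230). The measurements hold up: axis (566.4, 84.8), diameter 102, tab radius 36.5 at z 115, pin radius 58 at z 87.5. The pin lies near 14.6° and the notch near 49.5°. I'll push from the anticlockwise side to a few degrees short, then look again.

```bash
cat >> h.py <<'E'
C=np.array([566.4,84.8])
def pose(phi,s,z,r=36):
    f=np.radians(phi); xy=C+r*np.array([np.cos(f),np.sin(f)])-s*np.array([np.sin(f),-np.cos(f)])
    return [*xy,z],[180,0,phi-90]
def line(phi,s,z,v=60,uf=None):
    p,e=pose(phi,s,z); return manip.servo_line(p,e,v=v,until_force=uf)
E
python3 - <<'E'
from h import *
a=229
manip.movep(*pose(a,32,175)); f0=manip.get_obs()['wrist_force']
print("touch",line(a,32,129.5,60,4), manip.get_obs()['position'])
line(a,20,129.5,30)
for phi in np.arange(a,199.9,-3): line(phi,17,129.5,30); f=manip.get_obs()['wrist_force']-f0; print(phi,f.round(1))
line(200,24,129.5); line(200,24,200,100)
o=manip.get_obs(); print(o['time'])
p,d,W,red,yel,at,o=look("w2")
near=np.hypot(W[...,0]-C[0],W[...,1]-C[1])<75
m=near&(W[...,2]>96)&(W[...,2]<102.5); q=W[m][:,:2].astype(np.float32)
print(np.median(W[m][:,2]),cv2.minEnclosingCircle(q))
for n,k in(("red",red&near),("yel",yel&near)):
    N,l,s,ce=cv2.connectedComponentsWithStats(k.astype(np.uint8))
    for i in range(1,N):
        if s[i,4]>15:
            w=np.median(W[l==i],0); print(n,s[i],w,np.hypot(*(w[:2]-C)),np.degrees(np.arctan2(*(w[:2]-C)[::-1])))
E
```

```text
touch False [567.16219088  36.54501394 129.71330052]
229.0 [ 1.  -4.5 -0. ]
226.0 [ 1.5 -4.7 -0.2]
223.0 [ 0.6 -4.1 -0.1]
220.0 [ 1.3 -4.5  0.3]
217.0 [ 1.3 -5.   0.5]
214.0 [ 0.3 -4.   0.4]
211.0 [ 0.7 -3.6  0.7]
208.0 [ 1.2 -3.6 -0. ]
205.0 [ 1.3 -3.2 -0.1]
202.0 [ 1.1 -3.8  0. ]
9.125
99.31582452710413 ((566.7138061523438, 84.40834045410156), 51.49907684326172)
red [387 174  48  10 317] [610.16883322  96.26755171  88.58422754] 45.24616562323083 14.681643308524556
yel [303 171  31  18 456] [531.51271532  74.32419666 115.07121608] 36.426159385239586 -163.28626545346154
```

View pics/w2.png

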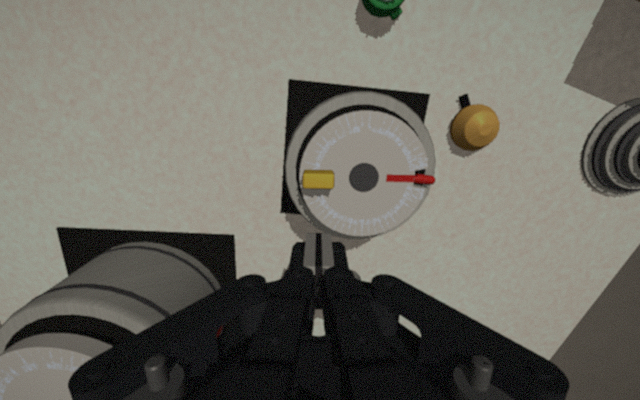

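The lid now has its notch line (400,178) almost in line with the pin (428,180), and the tab is at (319,180). I'll split the red pixels into line and pin to get the remaining angle.

```bash
cat >> h.py <<'E'
def angles(tag):
    p,d,W,red,yel,at,o=look(tag); r=np.hypot(W[...,0]-C[0],W[...,1]-C[1]); z=W[...,2]
    for n,m,h in(("line",red&(r<42)&(r>15)&(z>85),99.5),("pin",red&(r>49)&(r<66)&(z>83),87),("tabtop",yel&(r<60)&(z>113.5),115.5),("gapred",red&(r>41)&(r<50)&(z>80),88)):
        if m.sum()<5: print(n,m.sum()); continue
        h=np.median(z[m])if tag[0]=="h" else h
        a=at(m,h).mean(0)-C; print(n,m.sum(),np.median(z[m]).round(1),np.hypot(*a).round(1),np.degrees(np.arctan2(a[1],a[0])).round(2))
    cv2.imwrite(f"pics/{tag}c.png",cv2.resize(p[80:250,260:460,::-1],None,fx=3.5,fy=3.5,interpolation=cv2.INTER_CUBIC))
E
python3 -c "
from h import *
angles('w3')"
```

```text
line 150 99.8 28.7 18.55
pin 114 87.1 54.6 14.65
tabtop 391 115.2 36.7 -162.17
gapred 57 87.1 46.9 15.14
```

View pics/w3c.png

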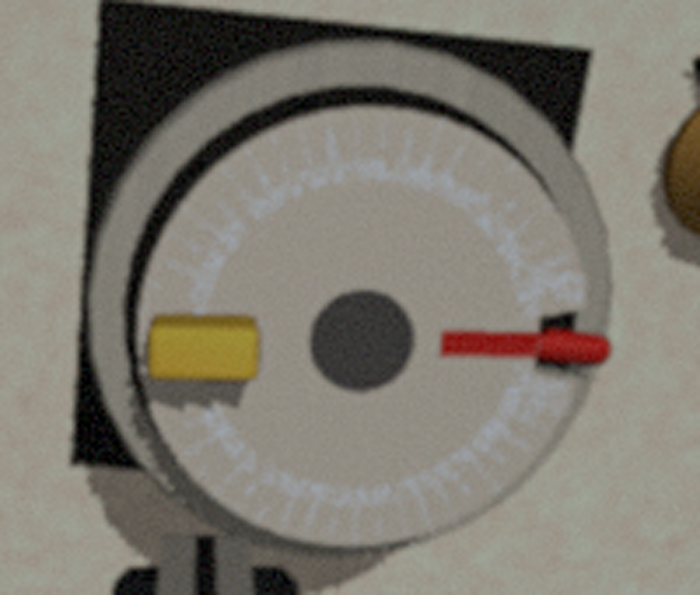

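The lid is at 18.2° (line and tab averaged) and the pin at 14.65°, so 3.5° remain. The first push landed 1.8° past nominal, so the next target is nominal 196.4.

Run:
```python
from h import *
line(200,26,160,120); print(line(200,26,129.5,60,4))
line(200,18,129.5,30); line(198,17,129.5,20); line(196.4,17,129.5,15); manip.hold(.2)
line(196.4,24,129.5); line(200,24,200,120); angles("w4"); print(manip.get_obs()['time'])
```

```text
False
line 153 99.8 29.0 13.62
pin 119 87.1 54.4 14.7
tabtop 398 115.3 36.6 -166.63
gapred 44 87.3 47.1 14.55
13.4583
```

View pics/w4c.png

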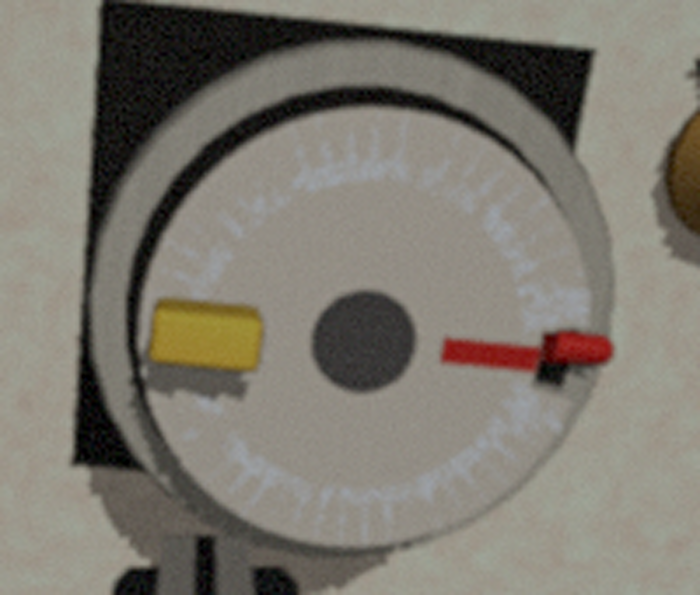

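The lid is at 13.5° and the pin at 14.7°. That is about 1.2° past, or 1 mm of the 4 mm clearance; the apparent sideways shift in the picture is parallax, which the depth-based numbers allow for. So I'll press at the centre.

Run:
```python
from h import *
e=[180,0,106]
manip.servo_line([*C,200],e,v=120); manip.servo_line([*C,130],e,v=80)
f0=manip.get_obs()['wrist_force']
print(manip.servo_line([*C,113],e,v=12,until_force=18)); o=manip.get_obs(); print(o['position'],o['wrist_force']-f0)
manip.servo_line([*C,150],e,v=60); p,s=pose(200,24,200); manip.servo_line(p,s,v=120)
angles("h5"); p,d,W,*_=look("w6"); r=np.hypot(*(W[...,:2]-C).transpose(2,0,1))
m=(r<48)&(W[...,2]>80)&(W[...,2]<103); print(np.median(W[m][:,2]),manip.get_obs()['time'])
```

```text
True
[566.46976734  84.83746117 115.43914586] [-1.23031883 -0.14896782  7.13526965]
line 146 90.7 28.9 13.67
pin 111 86.9 54.7 14.92
tabtop 0
gapred 82 86.5 46.2 14.87
90.27188350290987 18.2833
```

View pics/h5.png

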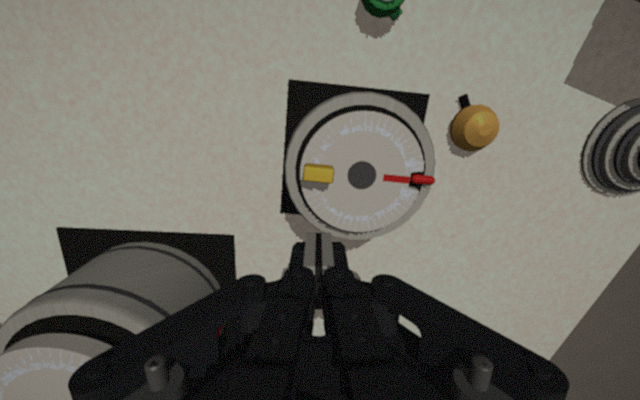

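The lid top now measures 90.3 mm, and the press stopped hard with the fingertip at 90.4 mm. The pin (425,180) sits in the notch, the hand is clear and the neighbouring things in view haven't moved.

```bash
python3 -c "
from station import *
print(close_job())"
```

```text
the job is handed in; nothing more can be done
None
```

The smaller canister is closed: the lid was pushed round until the notch stood over the pin (about 1° off, within its clearance), pressed fully home with its top at about 90.4 mm, and handed in at about 18 s with the hand clear.

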